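# Fire the loaded marking stamp on the injector bench

## Robot

A 6-joint arm with a two-finger parallel gripper is mounted at the origin on the work surface. World frame = base frame: x ahead of the robot, y to its left, z up, the work surface at z = 0. Lengths are in m, angles in rad, forces in N, time in s.
With the tool pointing down it reaches from about 0.325 to 1 m from the base axis. Payload 5.1 kg.
Tool frame: the origin (TCP) lies at the very end of the fingers, on their centre line; the grasp point (between the pads) lies 19 mm behind it; z points along the fingers, y is the line along which they close (so a half turn about z gives the same grasp; the last joint's range is limited). The gripper opens to 85 mm and grips with 20 to 120 N. Pads are 22 mm wide; open, the fingers measure 114 mm over their backs; the gripper's body (76 mm by 85 mm) begins 54 mm behind the grasp point. The pads swing forward as they close: fully open they stand 13 mm farther back than shut.
Start: joints at [-1.264, 0.124, 1.65, -0, 1.367, -0.083], TCP at [0.247, -0.601, 0.231] pointing down, gripper open.
Joint ranges: [-2.61, 2.61], [-1.02, 2.33], [0.03, 2.71], [-1.35, 4.49], [0.32, 2.68], [-2.91, 2.91]. Speed limits (rad/s): [2.57, 2.57, 3.14, 3.14, 3.14, 3.14].

## Interface

Orientations are given as a 3x3 rotation matrix whose columns are the frame's x, y, z axes.
In Python, from cell import get_obs, capture, camera_info, job_done gives the robot as it stands.
- The arm moves only by the tool servo_tool, never from a script. Its argument "steps" is a list of rows, each an object with "slide": the shift along the tool's x, y, z in cm, a list of three; "angular": the turn, a rotation vector about the tool's x, y, z in degrees, a list of three; "claw": the closure in counts, from 0 (fully open) to 255 (shut). In form: [{"slide": [x, y, z], "angular": [rx, ry, rz], "claw": claw}, ...]. A call has exactly 8 rows; each row is the pose to reach, as a shift and turn from the pose commanded when the call began, along the tool's axes at that moment; what a row does not reach only later rows make up. A row lasts 1/10 s, in which the tool goes at most 50 mm and 8.59 degrees, less where a joint would pass 70% of its speed; a pose out of reach is approached as far as the arm can. A call with a gripper value outside its range is refused whole. The fingers move at their own pace and stop on an object; "newtons" is the grip in N (left out, the last holds). Time passes only in rows, so rows that repeat a pose let the fingers close, or fill a call up. It gives the time, the measured TCP pose, the force, the opening and the grip force at its end, in the units of the state.
- get_obs(): the state, without advancing time (a new reading comes with each control period).
- capture(name): name is "side" or "top" or "wrist"; returns (picture, depth): 400x640x3 uint8, blue, green, red; 400x640 float32, m along the optical axis (not along the pixel's ray), 0 where there is no reading.
- camera_info(name): a dict with "fx", "fy", "cx", "cy" (pixels), "R" (3x3) and "t" (3): a world point X has camera coordinates R X + t. Camera axes: x right, y down, z forward; pixel columns grow to the right and rows downward; lengths in m; the calibration is good to about 2 mm. The wrist camera is an equidistant fisheye: a pixel r from the principal point sees the ray r / f radians off the axis. A picture is of the moment at which its call begins: read the wrist's pose just before it. camera_info takes no time and is no camera call; for the wrist camera it gives the pose at the moment of the call.
- job_done(): hands the job in; it is judged then, once.
The state is a dict: "clock": time; "qpos": joint angles; "dq": joint speeds; "joint_efforts": joint torques, N m; "tcp_pos": TCP position; "tcp_rot": TCP orientation; "wrist_force": force on the tool from outside, world axes, zero at the start; "ft_torque": the same for the moment, N m; "finger_gap": finger opening in m; "grasp_force": force on a finger pad.
Only numpy, scipy, OpenCV 4.12 (cv2) and the standard library are available. Lean on these libraries where they do the work, as an engineer would, in place of code of your own. Each camera call takes 0.05 s, during which the arm holds its last target. There are 200 camera calls.

## Task

Two spring-driven marking stamps stand on the injector bench, and one of them has an injector nozzle lying in its cradle. Mark that nozzle: draw this stamp's striker back by its knob until its sear catches, let go of it, then press the stamp's trip pad so that the striker flies home against the nozzle. Leave the striker of the other stamp, whose cradle is empty, where it is.

Things in the scene. Friction and masses are not known exactly. Their poses are not given: they have to be found in the camera images.
- striker_knob (a point): Centre of the upright black knob (22 mm diameter, 40 mm tall, its top 108 mm above the table) on the striker of the LOADED stamp; moves with the striker. x axis: level, along the stamp from trip pad to cradle; z up. It is drawn back along -x. Stamp: fixed grey block 280 x 80 mm, 54 mm high under the knob; nozzle lying across its cradle 91 mm from the knob along +x, top 60 mm (backstop 63 mm).
- trip_top (a point): Centre of the top face of the LOADED stamp's trip pad: a round steel pad, 34 mm diameter, 85 mm above the table, 115 mm from the knob's home along -x of the knob's frame (same axes). Pressed straight down it moves 12 mm to a hard stop, taking 3 to 6 N; the sear lets go at about 8 mm. It springs up again. It dips by itself while the striker is drawn past the sear.
- striker (a joint): How far the loaded stamp's striker is drawn back, in m: 0 is home (against the nozzle), where it starts. The sear clicks in just past 0.040, where the striker then rests when let go; hard stop at 0.060. A spring pulls it home with 6 N at 0 and 10 N at 0.040; drawing it over the sear takes up to about 15 N. Let go before the sear catches, it runs home.
- spare_striker (a joint): The same for the other stamp: 0 is home, where it starts and must stay. This stamp is just like the loaded one but its cradle is empty; it stands beside it, the knobs at least 230 mm apart across the bench.

How it is judged:
On the way, in this order (a step that is already met when the one before it is completed fails the run):
1. the loaded stamp's striker is drawn back and held by its sear, with the robot off it (value of joint striker above 0.034 m and contact force between each of the fingers, the arm and striker below 0.3 N), for 0.3 s.
2. the sear is tripped and the striker has run home, with the robot off it (value of joint striker below 0.005 m and contact force between each of the fingers, the arm and striker below 0.3 N), for 0.1 s.
At the end, for the whole second after the job is handed in: The loaded stamp's striker, after having been caught by its sear and let go, is home again (within 5 mm) and at rest, and the other stamp's striker is home (within 5 mm) (value of joint each of striker, spare_striker below 0.005 m and velocity of joint striker between -0.02 and 0.02 m/s); the robot touches nothing.
It fails at once if the striker of the other stamp is drawn back by more than 10 mm (value of joint spare_striker above 0.01 m).
It also fails if it takes over 45 s, if anything falls off the work surface, if the arm or the gripper's body presses on something with over 40 N, if the wrist force passes 120 N, or if a joint passes its speed limit or range.

## Working session

There is one attempt and no reset: what is moved stays moved. The work goes in short steps, Python scripts to look and compute and a tool call to move; the robot and the scene stay as the last step left them, time stands still between calls to the robot, and variables do not carry over. Pictures are saved under pics/ and viewed, at most 10 in all, crops included, and the job is handed in when it is done.

Besides the shell and the picture viewer there is one more tool, called after "Call:" by a JSON object that holds its "op" and its "data". servo_tool: Moves the arm, as the interface text tells. Its arguments: {"type":"object","properties":{"steps":{"type":"array"},"newtons":{"type":"number"}},"required":["steps"]}

```bash
mkdir -p pics; python3 - <<'E'
from cell import *
import cv2,numpy as np
for n in ["top","side"]:
    p,d=capture(n); cv2.imwrite(f"pics/{n}0.png",p); np.save(f"pics/{n}0d.npy",d)
    c=camera_info(n); print(n,{k:np.round(v,3).tolist() for k,v in c.items()})
o=get_obs();print(o["tcp_pos"],np.round(o["tcp_rot"],3).tolist(),o["clock"])
E
```

```text
top {'fx': 506.425, 'fy': 506.425, 'cx': 315.126, 'cy': 199.747, 'R': [[-0.081, -0.997, -0.001], [-0.967, 0.079, -0.244], [0.243, -0.019, -0.97]], 't': [0.015, 0.568, 0.786]}
side {'fx': 379.3, 'fy': 379.3, 'cx': 311.275, 'cy': 195.171, 'R': [[-0.935, -0.354, -0.011], [-0.19, 0.528, -0.828], [0.299, -0.772, -0.561]], 't': [0.489, 0.176, 0.526]}
[ 0.24679609 -0.60070605  0.23015193] [[0.925, 0.38, -0.001], [0.38, -0.925, 0.002], [0.0, -0.002, -1.0]] 0.1
```

View pics/top0.png

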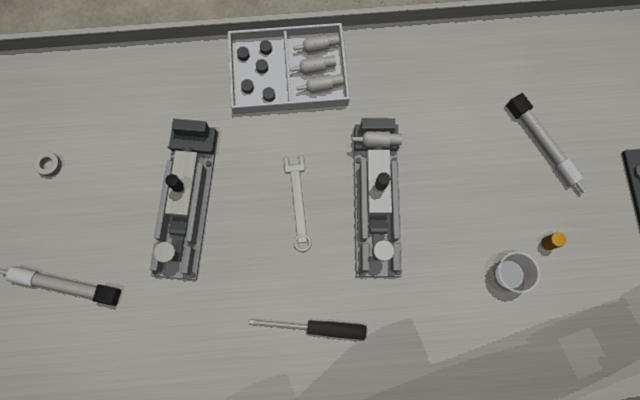

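View pics/side0.png

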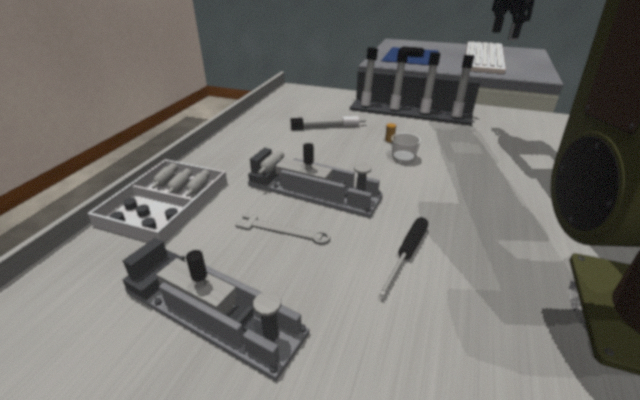

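The top view shows the loaded stamp on the right: nozzle at (378,140), black knob top near (383,179), pad near (384,250). The left stamp's cradle, near (190,130), is empty. The side view agrees.

```bash
cat > h.py <<'E'
import numpy as np,cv2
from cell import *
def ray(c,uv,z,fish=False):
    R,t=np.array(c["R"]),np.array(c["t"])
    a=np.array([(uv[0]-c["cx"])/c["fx"],(uv[1]-c["cy"])/c["fy"]])
    if fish:
        r=np.linalg.norm(a)+1e-9; d=np.r_[a/r*np.sin(r),np.cos(r)]
    else: d=np.r_[a,1]
    C=-R.T@t; w=R.T@d
    return C+w*(z-C[2])/w[2]
E
python3 - <<'E'
from h import *
p=cv2.imread("pics/top0.png");g=cv2.cvtColor(p,6)
def blobs(m,x0,x1,y0,y1):
    mm=np.zeros_like(m);mm[y0:y1,x0:x1]=m[y0:y1,x0:x1]
    n,l,s,c=cv2.connectedComponentsWithStats(mm)
    for i in range(1,n):
        if s[i,4]>25: print(s[i].tolist(),c[i].round(1))
print("knob");blobs((g<45).astype(np.uint8),368,395,165,200)
print("pad");blobs((g>165).astype(np.uint8),365,402,236,266)
v=cv2.resize(p[100:290,330:430],None,fx=3,fy=3,interpolation=2); v2=cv2.imread("pics/side0.png")[130:220,230:400]
cv2.imwrite("pics/crop0.png",v)
c=camera_info("top")
for uv,z in [((383,179),.108),((384,250.5),.085),((378,140),.055)]: print(uv,ray(c,uv,z).round(4))
E
```

```text
knob
[376, 179, 12, 11, 69] [380.1 185.3]
pad
[375, 241, 18, 19, 281] [383.6 249.9]
(383, 179) [ 0.5838 -0.1431  0.108 ]
(384, 250.5) [ 0.4702 -0.1347  0.085 ]
(378, 140) [ 0.6712 -0.151   0.055 ]
```

View pics/crop0.png

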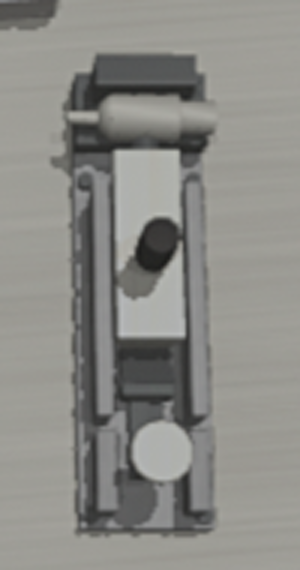

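Knob is near (0.585, -0.143), pad near (0.471, -0.135), and the axis is about -4.3° from world x. I'll go above the knob's front side with the fingers shut and use them as a hook.

Call:
{"op": "servo_tool", "data": {"steps": [{"slide":[52.2,-27.7,3],"angular":[0,0,26.6],"claw":255},{"slide":[52.2,-27.7,3],"angular":[0,0,26.6],"claw":255},{"slide":[52.2,-27.7,3],"angular":[0,0,26.6],"claw":255},{"slide":[52.2,-27.7,3],"angular":[0,0,26.6],"claw":255},{"slide":[52.2,-27.7,3],"angular":[0,0,26.6],"claw":255},{"slide":[52.2,-27.7,3],"angular":[0,0,26.6],"claw":255},{"slide":[52.2,-27.7,3],"angular":[0,0,26.6],"claw":255},{"slide":[52.2,-27.7,3],"angular":[0,0,26.6],"claw":255}]}}

```text
clock: 0.9
tcp_pos: [0.5017, -0.2936, 0.2106]
tcp_rot: [[0.997, -0.074, -0.0], [-0.074, -0.997, 0.0], [-0.0, -0.0, -1.0]]
wrist_force: [1.5, -0.8, 0.5]
finger_gap: 0.0001
grasp_force: 0.0
```

Call:
{"op": "servo_tool", "data": {"steps": [{"slide":[11.2,-15.6,1],"angular":[0,0,0],"claw":255},{"slide":[11.2,-15.6,1],"angular":[0,0,0],"claw":255},{"slide":[11.2,-15.6,1],"angular":[0,0,0],"claw":255},{"slide":[11.2,-15.6,1],"angular":[0,0,0],"claw":255},{"slide":[11.2,-15.6,1],"angular":[0,0,0],"claw":255},{"slide":[11.2,-15.6,1],"angular":[0,0,0],"claw":255},{"slide":[11.2,-15.6,1],"angular":[0,0,0],"claw":255},{"slide":[11.2,-15.6,1],"angular":[0,0,0],"claw":255}]}}

```text
clock: 1.7
tcp_pos: [0.6235, -0.1495, 0.2011]
tcp_rot: [[0.997, -0.076, -0.0], [-0.076, -0.997, -0.0], [-0.0, 0.0, -1.0]]
wrist_force: [0.1, -0.0, 0.7]
finger_gap: -0.0001
grasp_force: 0.0
```

```bash
python3 - <<'E'
from h import *
c=camera_info("wrist");p,d=capture("wrist");cv2.imwrite("pics/w1.png",p);np.save("pics/w1d.npy",d)
import pickle;pickle.dump(c,open("pics/w1.pkl","wb"))
o=get_obs();print(o["tcp_pos"].round(4) if hasattr(o["tcp_pos"],"round") else o["tcp_pos"],{k:np.round(v,3).tolist() for k,v in c.items()})
E
```

```text
[ 0.6236 -0.1495  0.2013] {'fx': 309.707, 'fy': 309.707, 'cx': 314.845, 'cy': 199.712, 'R': [[-0.077, -0.997, 0.001], [-0.955, 0.073, 0.288], [-0.288, 0.021, -0.958]], 't': [-0.102, 0.576, 0.532]}
```

View pics/w1.png

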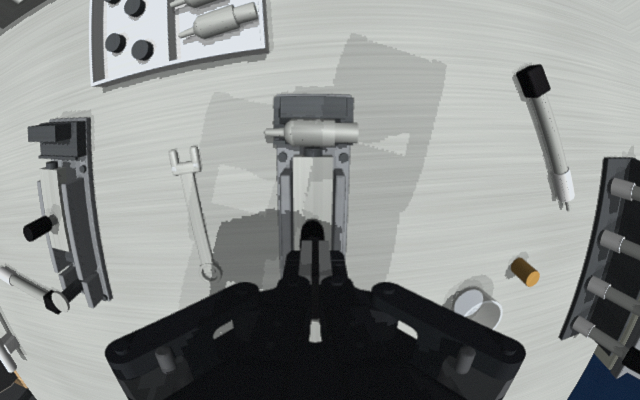

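The wrist view shows the nozzle at (322,132), the striker bar's centreline near u=313 and the knob's front edge near (312,219). The fingertips partly hide the knob.

```bash
python3 - <<'E'
from h import *
import pickle;c=pickle.load(open("pics/w1.pkl","rb"))
for n,uv,z in [("bar",(313,175),.068),("backstop",(314.5,98),.063),("knob front",(312,219),.108),("nozzle",(322,132),.055),("block frontL",(274,160),.03),("block frontR",(351,160),.03)]: print(n,ray(c,uv,z,True).round(4))
p=cv2.imread("pics/w1.png");g=cv2.cvtColor(p,6)
print(g[165,280:345].tolist());print(g[185,280:345].tolist());print(g[205:245,312].tolist())
E
```

```text
bar [ 0.6363 -0.1498  0.068 ]
backstop [ 0.7054 -0.1564  0.063 ]
knob front [ 0.6088 -0.147   0.108 ]
nozzle [ 0.6736 -0.161   0.055 ]
block frontL [ 0.6471 -0.1102  0.03  ]
block frontR [ 0.641 -0.189  0.03 ]
[156, 156, 156, 157, 158, 155, 140, 138, 137, 115, 76, 74, 107, 179, 203, 202, 201, 201, 202, 205, 203, 200, 202, 199, 201, 201, 203, 202, 201, 201, 197, 194, 188, 167, 163, 162, 162, 163, 163, 163, 165, 164, 165, 167, 167, 168, 168, 167, 167, 166, 164, 167, 162, 149, 136, 136, 145, 150, 153, 152, 151, 153, 154, 152, 154]
[100, 131, 146, 152, 150, 150, 152, 150, 140, 113, 73, 51, 70, 177, 201, 199, 198, 195, 197, 200, 201, 198, 195, 193, 194, 197, 196, 190, 167, 162, 176, 185, 186, 181, 178, 179, 179, 179, 179, 180, 181, 181, 182, 184, 185, 184, 185, 185, 185, 183, 183, 187, 151, 67, 46, 68, 108, 131, 142, 144, 144, 144, 142, 141, 132]
[179, 179, 180, 178, 178, 178, 178, 172, 164, 162, 160, 157, 143, 111, 65, 25, 10, 7, 9, 7, 7, 4, 11, 7, 2, 11, 4, 8, 5, 3, 9, 16, 19, 18, 14, 21, 33, 36, 35, 33]
```

Call:
{"op": "servo_tool", "data": {"steps": [{"slide":[0.3,0,3],"angular":[0,0,0.5],"claw":255},{"slide":[0.3,0,6],"angular":[0,0,0.5],"claw":255},{"slide":[0.3,0,8],"angular":[0,0,0.5],"claw":255},{"slide":[0.3,0,9.5],"angular":[0,0,0.5],"claw":255},{"slide":[0.3,0,10.7],"angular":[0,0,0.5],"claw":255},{"slide":[0.3,0,11.7],"angular":[0,0,0.5],"claw":255},{"slide":[0.3,0,12.1],"angular":[0,0,0.5],"claw":255},{"slide":[0.3,0,12.1],"angular":[0,0,0.5],"claw":255}]}}

```text
clock: 2.55
tcp_pos: [0.6272, -0.1486, 0.08]
tcp_rot: [[0.997, -0.083, -0.0], [-0.083, -0.997, 0.0], [-0.0, -0.0, -1.0]]
wrist_force: [0.2, -0.7, 0.7]
finger_gap: 0.0
grasp_force: 0.0
```

```bash
python3 - <<'E'
from h import *
o=get_obs();print(np.round(o["tcp_pos"],4),np.round(o["wrist_force"],2))
p,d=capture("side");q,_=capture("top")
v=np.vstack([cv2.resize(p[130:220,230:400],(680,360)),cv2.resize(q[100:160,300:470],(680,240))])
cv2.imwrite("pics/s2.png",v)
E
```

```text
[ 0.6272 -0.1486  0.08  ] [ 0.24 -0.71  0.69]
```

View pics/s2.png

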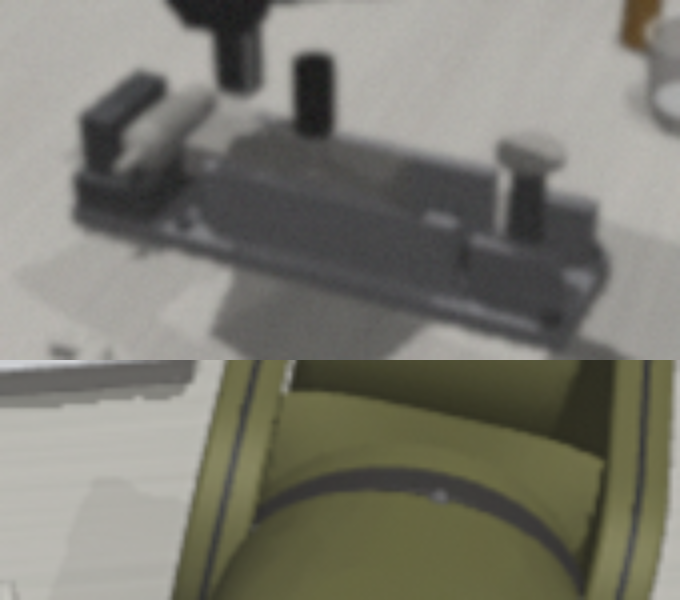

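Side crop: the shut fingers (240,90) stand between the nozzle and the knob (314,95), with nothing touched. Now I'll pull back.

Call:
{"op": "servo_tool", "data": {"steps": [{"slide":[-1,0,0],"angular":[0,0,0],"claw":255},{"slide":[-1.5,0,0],"angular":[0,0,0],"claw":255},{"slide":[-2,0,0],"angular":[0,0,0],"claw":255},{"slide":[-2.5,0,0],"angular":[0,0,0],"claw":255},{"slide":[-3,0,0],"angular":[0,0,0],"claw":255},{"slide":[-3.5,0,0],"angular":[0,0,0],"claw":255},{"slide":[-4,0,0],"angular":[0,0,0],"claw":255},{"slide":[-4,0,0],"angular":[0,0,0],"claw":255}]}}

```text
clock: 3.45
tcp_pos: [0.5894, -0.1454, 0.0808]
tcp_rot: [[0.996, -0.083, 0.007], [-0.083, -0.997, -0.001], [0.007, 0.0, -1.0]]
wrist_force: [9.2, -0.0, -6.2]
finger_gap: 0.0
grasp_force: 4.5
```

Call:
{"op": "servo_tool", "data": {"steps": [{"slide":[-0.5,0,0],"angular":[0,0,0],"claw":255},{"slide":[-0.8,0,0],"angular":[0,0,0],"claw":255},{"slide":[-1.1,0,0],"angular":[0,0,0],"claw":255},{"slide":[-1.4,0,0],"angular":[0,0,0],"claw":255},{"slide":[-1.7,0,0],"angular":[0,0,0],"claw":255},{"slide":[-2,0,0],"angular":[0,0,0],"claw":255},{"slide":[-2.2,0,0],"angular":[0,0,0],"claw":255},{"slide":[-2.2,0,0],"angular":[0,0,0],"claw":255}]}}

```text
clock: 4.25
tcp_pos: [0.5682, -0.1437, 0.081]
tcp_rot: [[0.996, -0.084, 0.009], [-0.084, -0.997, -0.001], [0.009, 0.001, -1.0]]
wrist_force: [10.8, -0.1, -7.1]
finger_gap: -0.0
grasp_force: 5.3
```

```bash
python3 - <<'E'
from h import *
p,d=capture("side")
cv2.imwrite("pics/s3.png",cv2.resize(p[130:220,230:400],(680,360)))
E
```

```text
(no output)
```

View pics/s3.png

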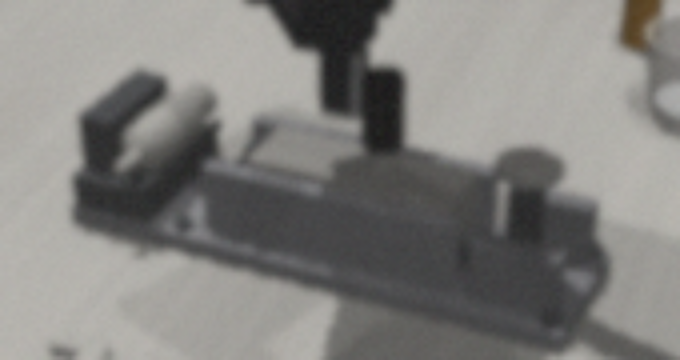

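The knob has moved from 314 to 384, about 38 mm, and the pad has started to dip. The sear is close, so I'll pull a little further.

Call:
{"op": "servo_tool", "data": {"steps": [{"slide":[-0.2,0,0],"angular":[0,0,0],"claw":255},{"slide":[-0.4,0,0],"angular":[0,0,0],"claw":255},{"slide":[-0.6,0,0],"angular":[0,0,0],"claw":255},{"slide":[-0.8,0,0],"angular":[0,0,0],"claw":255},{"slide":[-1,0,0],"angular":[0,0,0],"claw":255},{"slide":[-1,0,0],"angular":[0,0,0],"claw":255},{"slide":[-1,0,0],"angular":[0,0,0],"claw":255},{"slide":[-1,0,0],"angular":[0,0,0],"claw":255}]}}

```text
clock: 5.1
tcp_pos: [0.5582, -0.1428, 0.081]
tcp_rot: [[0.996, -0.084, 0.008], [-0.084, -0.997, -0.001], [0.008, 0.0, -1.0]]
wrist_force: [10.5, -0.7, -6.0]
finger_gap: 0.0001
grasp_force: 5.2
```

Call:
{"op": "servo_tool", "data": {"steps": [{"slide":[0.3,0,0],"angular":[0,0,0],"claw":255},{"slide":[0.6,0,0],"angular":[0,0,0],"claw":255},{"slide":[0.9,0,0],"angular":[0,0,0],"claw":255},{"slide":[1.2,0,0],"angular":[0,0,0],"claw":255},{"slide":[1.5,0,0],"angular":[0,0,0],"claw":255},{"slide":[1.8,0,0],"angular":[0,0,0],"claw":255},{"slide":[2.2,0,0],"angular":[0,0,0],"claw":255},{"slide":[2.2,0,0],"angular":[0,0,0],"claw":255}]}}

```text
clock: 5.9
tcp_pos: [0.5778, -0.1445, 0.0802]
tcp_rot: [[0.997, -0.083, 0.0], [-0.083, -0.997, -0.0], [0.0, 0.0, -1.0]]
wrist_force: [-0.1, 0.7, 0.3]
finger_gap: -0.0
grasp_force: 0.0
```

```bash
python3 - <<'E'
from h import *
p,d=capture("side")
cv2.imwrite("pics/s4.png",cv2.resize(p[130:220,230:400],(680,360)))
E
```

```text
(no output)
```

View pics/s4.png

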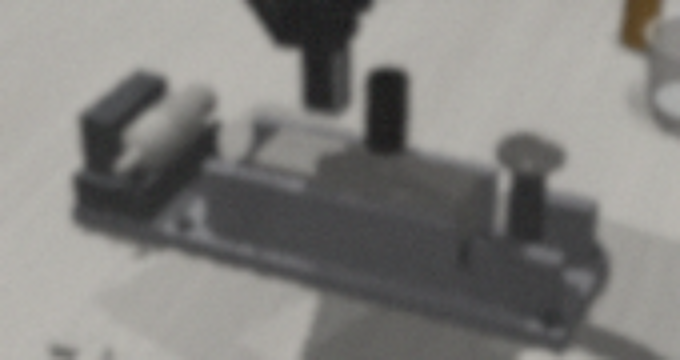

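The fingers are clear with zero force and the knob stays at 387, so the sear has caught. Next: lift and move over the pad.

Call:
{"op": "servo_tool", "data": {"steps": [{"slide":[0.3,0,-3],"angular":[0,0,0],"claw":255},{"slide":[0.3,0,-6],"angular":[0,0,0],"claw":255},{"slide":[0.3,0,-6.5],"angular":[0,0,0],"claw":255},{"slide":[-4,0,-6.5],"angular":[0,0,0],"claw":255},{"slide":[-8,0,-6.5],"angular":[0,0,0],"claw":255},{"slide":[-10.8,0,-6],"angular":[0,0,0],"claw":255},{"slide":[-10.8,0,-4],"angular":[0,0,0],"claw":255},{"slide":[-10.8,0,-2],"angular":[0,0,0],"claw":255}]}}

```text
clock: 6.75
tcp_pos: [0.469, -0.1353, 0.0996]
tcp_rot: [[0.997, -0.084, 0.001], [-0.084, -0.997, -0.0], [0.001, 0.0, -1.0]]
wrist_force: [-0.1, 0.9, 0.4]
finger_gap: -0.0001
grasp_force: 0.0
```

```bash
python3 - <<'E'
from h import *
o=get_obs();print(np.round(o["tcp_pos"],4),np.round(o["wrist_force"],2),o["clock"])
p,d=capture("side")
cv2.imwrite("pics/s5.png",cv2.resize(p[130:220,230:400],(680,360)))
E
```

```text
[ 0.469  -0.1353  0.0996] [-0.08  0.9   0.37] 6.75
```

View pics/s5.png

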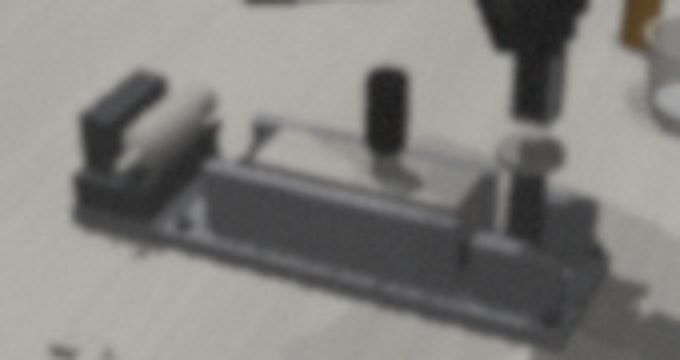

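The fingers stand above the pad (535,150) and the striker is still cocked (knob at 387). I'll press down to z of about 0.075, then lift.

Call:
{"op": "servo_tool", "data": {"steps": [{"slide":[0,0,1.2],"angular":[0,0,0],"claw":255},{"slide":[0,0,1.7],"angular":[0,0,0],"claw":255},{"slide":[0,0,2.1],"angular":[0,0,0],"claw":255},{"slide":[0,0,2.4],"angular":[0,0,0],"claw":255},{"slide":[0,0,2.5],"angular":[0,0,0],"claw":255},{"slide":[0,0,2.5],"angular":[0,0,0],"claw":255},{"slide":[0,0,2.5],"angular":[0,0,0],"claw":255},{"slide":[0,0,2.5],"angular":[0,0,0],"claw":255}]}}

```text
clock: 7.6
tcp_pos: [0.4699, -0.1355, 0.0755]
tcp_rot: [[0.997, -0.083, 0.0], [-0.083, -0.997, -0.0], [0.0, 0.0, -1.0]]
wrist_force: [-3.1, 0.8, 3.9]
finger_gap: -0.0001
grasp_force: 2.0
```

```bash
python3 - <<'E'
from h import *
p,d=capture("side")
cv2.imwrite("pics/s6.png",cv2.resize(p[130:220,230:400],(680,360)))
E
```

```text
(no output)
```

View pics/s6.png

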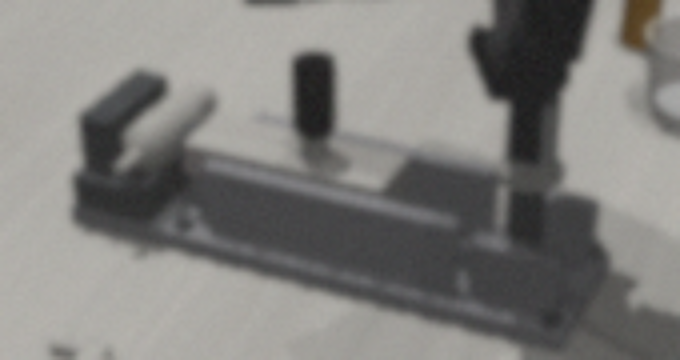

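The striker is home again (knob back at 314). Lifting off.

Call:
{"op": "servo_tool", "data": {"steps": [{"slide":[0,0,-1],"angular":[0,0,0],"claw":255},{"slide":[0,0,-3],"angular":[0,0,0],"claw":255},{"slide":[0,0,-6],"angular":[0,0,0],"claw":255},{"slide":[0,0,-9],"angular":[0,0,0],"claw":255},{"slide":[0,0,-10],"angular":[0,0,0],"claw":255},{"slide":[0,0,-10],"angular":[0,0,0],"claw":255},{"slide":[0,0,-10],"angular":[0,0,0],"claw":255},{"slide":[0,0,-10],"angular":[0,0,0],"claw":255}]}}

```text
clock: 8.45
tcp_pos: [0.4687, -0.135, 0.173]
tcp_rot: [[0.997, -0.083, -0.003], [-0.083, -0.997, 0.001], [-0.003, -0.001, -1.0]]
wrist_force: [0.3, 0.4, 0.2]
finger_gap: -0.0001
grasp_force: 0.0
```

```bash
python3 -c "
from cell import *
o=get_obs();print(o['tcp_pos'],o['wrist_force'],max(abs(x) for x in o['dq']));print(job_done())"
```

```text
[ 0.46869471 -0.13496778  0.17301536] [0.30947938 0.39115751 0.23861908] 0.004477682142397236
the job is handed in; nothing more can be done
None
```

The nozzle is marked: the loaded stamp's striker was drawn, caught by its sear, tripped and ran home in about 8.5 s. The other stamp was not touched, and the job is handed in; no verdict was returned.

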